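# Flip down the kickstand of a specimen display frame and hold the frame upright

## Robot

A 6-joint arm with a two-finger parallel gripper is mounted at the origin on the work surface. World frame = base frame: x ahead of the robot, y to its left, z up, the work surface at z = 0. Lengths are in mm, angles in rad, forces in N, time in s.
With the tool pointing down it reaches from about 350 to 975 mm from the base axis. Payload 7.1 kg.
Tool frame: the origin (TCP) lies at the very end of the fingers, on their centre line; the grasp point (between the pads) lies 19 mm behind it; x points along the fingers, y is the direction in which the jaws open and shut, and the axes are right-handed (so a half turn about x gives the same grasp; the last joint's range is limited). The gripper opens to 88 mm and grips with 3 to 60 N. Pads are 20 mm wide; open, the fingers measure 115 mm over their backs; the gripper's body (75 mm by 178 mm) begins 61 mm behind the grasp point.
Start: joints at [1.197, 0.423, 1.63, -0, 1.089, -0.019], TCP at [217.095, 586.067, 222.675] pointing down, gripper open.
Joint ranges: [-3, 3], [-0.9, 2.11], [0.09, 2.58], [-1.31, 4.45], [0.11, 2.69], [-2.54, 2.54]. Speed limits (rad/s): [2.39, 2.39, 3.01, 3.14, 3.14, 3.14].

## Interface

Orientations are given as a rotation vector (axis times angle).
In Python, from workcell import ctrl gives the robot as it stands. The module is installed in compiled form; this text tells all that it offers.
- The arm moves only by the tool carry_out, never from a script. Its argument "commands" is a list of rows, each a list of 6 numbers: the shift along the tool's x, y, z in m, then the turn, a rotation vector about the tool's x, y, z in degrees. In form: [[tx, ty, tz, rx, ry, rz], ...]. A call has 1 to 8 rows; each row shifts and turns the pose as measured when the row begins, along the tool's axes as they then stand; what a row does not reach is not made up. A row lasts 1/8 s, in which the tool goes at most 62.5 mm and 10.7 degrees, less where a joint would pass 70% of its speed; a pose out of reach is approached as far as the arm can. A call with a gripper value outside its range is refused whole. "grip" is the closure, from 0 (fully open) to 1 (shut), set as the call begins (left out, the last holds). The fingers move at their own pace and stop on an object; the grip force is fixed at half the most. Time passes only in rows, so rows that do not move let the fingers close. It gives the time, the measured TCP pose, the force and the opening at its end, in the units of the state.
- ctrl.get_obs(): the state, without advancing time (a new reading comes with each control period).
- ctrl.get_image(name): name is "side" or "top" or "wrist"; returns a dict with "pixels" (480x640x3 uint8, blue, green, red), "intrinsics" (3x3 intrinsics, pixels), "rvec" (rotation vector, rad) and "tvec" (3), from world to camera coordinates, as OpenCV has them. Camera axes: x right, y down, z forward; pixel columns grow to the right and rows downward; lengths in mm; the calibration is good to about 2 mm. A picture is of the moment at which its call begins. There is no depth.
- ctrl.close_job(): hands the job in, once; it reports no verdict.
The state is a dict: "t": time; "qpos": joint angles; "qvel": joint speeds; "joint_torque": joint torques, N m; "ee_pos": TCP position; "orientation": TCP orientation; "ft_force": force on the tool from outside, world axes, zero at the start; "moment": the same for the moment, N m; "width": finger opening in mm.
Only numpy, scipy, OpenCV 4.12 (cv2) and the standard library are available. Lean on these libraries where they do the work, as an engineer would, in place of code of your own. Each camera call takes 0.05 s, during which the arm holds its last target. There are 200 camera calls.

## Task

The hinged display frame on the herb counter has sagged away from you. First, while it is still leaning, flip its kickstand over centre, towards your side, until it is fully down against its stop; then take the frame by its steel top bar, bring it upright and keep holding the bar so that it cannot tip back. Finish while holding it there: a colleague will pin the leg, so do not let go, and leave the jar, bowl and weight where they are.

Things in the scene. Friction and masses are not known exactly. Their poses are not given: they have to be found in the camera images.
- hinge (a point): the frame's hinge line at mid width, 20 mm above the table, on a fixed wooden foot bar 50 x 300 x 12 mm. x points level away from the robot's side, square to the frame (up to 20 degrees off the robot's x); y along the hinge to the frame's left; z up. A steel strip 30 mm wide, 8 mm high runs from the foot bar 160 mm towards the robot's side at y = -135 mm, under the kickstand
- frame (a joint): lean of the display frame about its hinge, rad: 0 upright, positive leans along the hinge's +x (away from the robot's side); stops at -0.12 and 1.0. Starts at about 0.55 to 0.75. Spring, weight and friction let it rest at about 0.45 to 0.8; let go near upright it falls back to there. Holding it upright takes about 3 to 5 N at the top bar
- bar: the frame's steel top bar, round, 16 mm in diameter, 206 mm long between two wooden posts (18 mm square, 272 mm long, 242 mm over their outsides), parallel to the hinge line and 260 mm from it; origin at its middle; y along the bar, about which it turns freely like a roller. 54 mm of free space between it and the thin board that fills the frame below
- hub (a point): centre of the kickstand's pivot, on the outside of the frame's right post (y = -142 mm from the frame's middle), 120 mm along the post from the hinge; moves with the frame; the pivot axis is parallel to the hinge line
- kickstand (a joint): angle of the kickstand about its hub, relative to the frame, rad: 0 stowed, pointing up along the post (as it starts); grows as the leg swings up and over to the robot's side and down; 2.6 is fully down, against its stop. A tension spring beside the hub holds it stowed and pulls it over by itself to the stop once it is past about 1.1; tip force under 3 N
- foot (a point): middle of the kickstand's foot, a rubber peg 16 mm in diameter, 45 mm long, parallel to the hinge line and reaching outward from the post; 150 mm from the hub's axis, at the end of a round steel leg 12 mm thick. The leg's centre line runs 21 mm outside the right post's face (y = -142 mm from the frame's middle); the foot's middle is at y = -156 mm
- jar: white lidded jar, 72 mm across, 110 mm high, a bystander; origin under its centre
- bowl: brass bowl, 90 mm across, 50 mm high, a bystander; origin under its centre
- weight: brass weight with a knob, 40 mm across, 48 mm high, a bystander behind the frame; origin under its centre

How it is judged:
By the outcome, as a careful person would: the job done as asked, in the order asked, and still so for the second after the job is handed in, while the arm keeps its last pose, push and grip.
It also fails if it takes over 58 s, if anything falls off the work surface, if the arm or the gripper's body presses on something with over 40 N, if the wrist force passes 120 N, or if a joint passes its speed limit or range.

## Working session

There is one attempt and no reset: what is moved stays moved. The work goes in short steps, Python scripts to look and compute and a tool call to move; the robot and the scene stay as the last step left them, time stands still between calls to the robot, and variables do not carry over. Pictures are saved under pics/ and viewed, about 8 in all and at most 12, crops included, and the job is handed in when it is done.

Besides the shell and the picture viewer there is one more tool, called after "Call:" by a JSON object that holds its "op" and its "data". carry_out: Moves the arm, as the interface text tells. Its arguments: {"type":"object","properties":{"commands":{"type":"array"},"grip":{"type":"number"}},"required":["commands"]}

```bash
mkdir -p pics; cat > h.py <<'E'
import numpy as np, cv2
from workcell import ctrl
def shot(n,f):
    im=ctrl.get_image(n); cv2.imwrite('pics/'+f,im['pixels']); np.savez('pics/'+f+'.npz',K=im['intrinsics'],r=im['rvec'],t=im['tvec']); return im
def cam(f):
    d=np.load('pics/'+f+'.npz'); R=cv2.Rodrigues(d['r'].astype(float))[0]; return d['K'],R,d['t'].ravel()
def ray(f,u,v):
    K,R,t=cam(f); return -R.T@t, R.T@np.linalg.inv(K)@np.array([u,v,1.])
def onz(f,u,v,z):
    c,d=ray(f,u,v); return c+d*(z-c[2])/d[2]
def tri(f1,p1,f2,p2):
    a,d=ray(f1,*p1); b,e=ray(f2,*p2); s=np.linalg.lstsq(np.c_[d,-e],b-a,rcond=None)[0]
    P,Q=a+s[0]*d,b+s[1]*e; return (P+Q)/2,np.linalg.norm(P-Q)
def proj(f,P):
    K,R,t=cam(f); q=K@(R@np.asarray(P,float)+t); return q[:2]/q[2]
E
python3 - <<'E'
from h import *
np.set_printoptions(precision=3,suppress=True)
for n in('side','top'):
    shot(n,n+'0.png'); print(n,cam(n+'0.png')[1],ray(n+'0.png',320,240)[0])
print(ctrl.get_obs())
E
```

```text
side [[ 0.924 -0.382  0.008]
 [-0.203 -0.508 -0.837]
 [ 0.324  0.772 -0.547]] [ 266.563 -676.918  690.508]
top [[-0.026 -1.    -0.006]
 [-0.989  0.026 -0.145]
 [ 0.145  0.002 -0.989]] [ 383.769   30.622 1457.894]
{'t': 0.1, 'qpos': array([ 1.197,  0.424,  1.631, -0.   ,  1.089, -0.019]), 'qvel': array([ 0.   , -0.003, -0.003, -0.   , -0.002, -0.001]), 'joint_torque': array([ -0.   , -54.561, -27.432,   0.064,   0.019,  -0.   ]), 'ee_pos': array([216.935, 585.597, 221.968]), 'orientation': array([ 0.277,  1.553, -0.28 ]), 'ft_force': array([0.081, 0.129, 0.228]), 'moment': array([ 0.021, -0.002,  0.002]), 'width': 87.9012828543173}
```

View pics/side0.png

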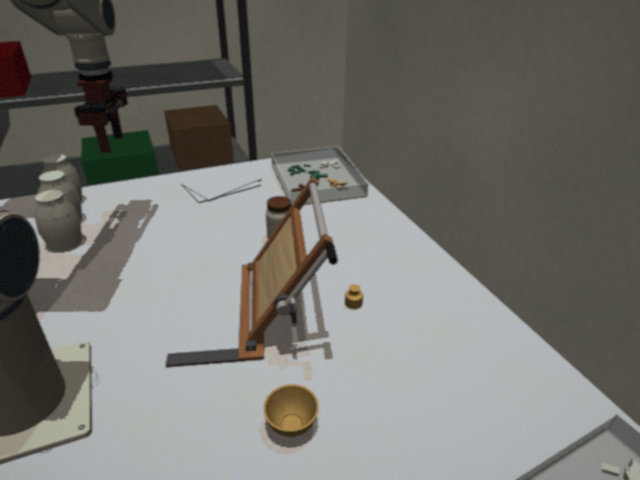

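View pics/top0.png

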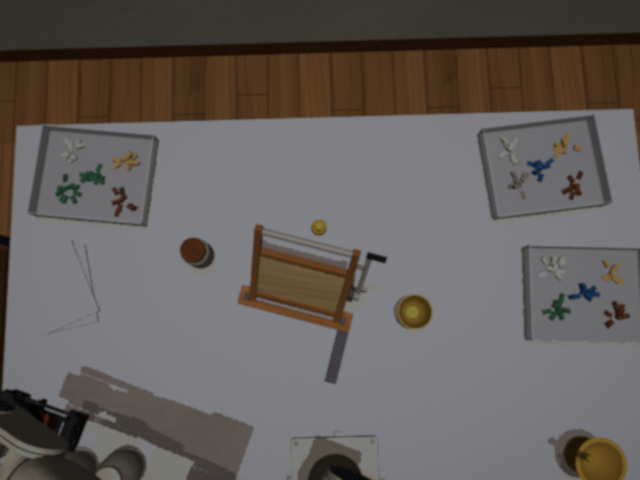

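Side: foot peg at ~(332,254), bar from ~(313,187) to (325,236), bowl (291,410), weight (354,297). Top: foot peg ~(376,258), foot bar corners ~(240,289),(352,317), bar ~(262,233)–(355,252), bowl (414,312).

```bash
python3 - <<'E'
from h import *
np.set_printoptions(precision=1,suppress=True)
s,t='side0.png','top0.png'
a=cv2.imread('pics/'+t)[215:395,230:440]; b=cv2.imread('pics/'+s)[165:375,160:370]
a=cv2.resize(a,(420*400//420,360*400//420*1),interpolation=3) if 0 else cv2.resize(a,None,fx=1.9,fy=1.9,interpolation=3)
b=cv2.resize(b,None,fx=1.9,fy=1.9,interpolation=3)
h=max(a.shape[0],b.shape[0]);a=cv2.copyMakeBorder(a,0,h-a.shape[0],0,0,0)
cv2.imwrite('pics/c0.png',cv2.convertScaleAbs(np.hstack([a,b]),alpha=1.6))
# red-brown mask of foot bar end corners
for p in[(240,289),(238,302),(352,317),(349,331)]: print('foot bar',onz(t,*p,12))
print('foot',tri(s,(332,254),t,(376,258)))
print('barL',tri(s,(313,187),t,(262,233)))
print('barR',tri(s,(325,236),t,(355,252)))
print('bowl',onz(t,414,312,50),'weight',onz(t,319,227,48),'jar',onz(t,194,252,110))
E
```

```text
foot bar [487.2 232.5  12. ]
foot bar [453.6 237.9  12. ]
foot bar [407.3 -56.9  12. ]
foot bar [371.7 -47.9  12. ]
foot (array([ 531.6, -100.5,  243.7]), np.float64(0.9416902473593656))
barL (array([597.2, 150.8, 234.6]), np.float64(3.8514259596904825))
barR (array([542.5, -53.3, 248.5]), np.float64(5.384728047274178))
bowl [ 415.1 -211.2   50. ] weight [639.4  22.3  48. ] jar [574.  331.4 110. ]
```

View pics/c0.png

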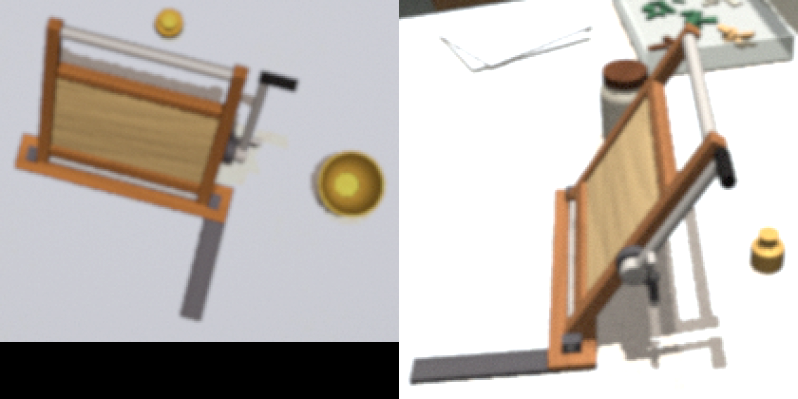

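```bash
cat >> h.py <<'E'
np.set_printoptions(precision=3,suppress=True)
from scipy.spatial.transform import Rotation as Ro
PSI=np.radians(-15.2); H=np.array([430,91,20.]); X=np.array([np.cos(PSI),np.sin(PSI),0]);Y=np.array([-np.sin(PSI),np.cos(PSI),0])
def hw(x,y,z): return H+X*x+Y*y+np.array([0,0,z-20.])   # z is world height
def toh(P): d=np.asarray(P)-H; return np.array([d@X,d@Y,P[2]])
def st():
    o=ctrl.get_obs(); R=Ro.from_rotvec(o['orientation']); return o,R
def togo(P,ydir=X,xdir=(0,0,-1)):
    o,R=st(); xd=np.array(xdir,float); cand=[]
    for s in(1,-1):
        y=s*ydir; T=Ro.from_matrix(np.c_[xd,y,np.cross(xd,y)]); cand.append(np.degrees((R.inv()*T).as_rotvec()))
    print('t',o['t'],'h',toh(o['ee_pos']),'F',o['ft_force'],'w',o['width'],'q',o['qpos'])
    print('turns deg',*cand); d=(np.asarray(P)-o['ee_pos'])/1000
    print('shift tool m now',R.inv().apply(d)); 
    for s in(1,-1):
        y=s*ydir; T=np.c_[xd,y,np.cross(xd,y)]; print(' after turn',T.T@d)
    print('toolR',R.as_matrix())
E
python3 - <<'E'
from h import *
s,t='side0.png','top0.png'
c=[onz(t,*p,12) for p in[(243.2,286),(237.9,301.8),(352,313.4),(349,331.3)]]; print(np.array(c),np.mean(c,0))
f=tri(s,(330.5,252.9),t,(376.8,257.9));print('foot',f,toh(f[0]))
L=tri(s,(312.1,185),t,(262.6,232.4));R=tri(s,(324.7,236.6),t,(356.8,254))
print(L,R,toh(L[0]),toh(R[0]))
togo(hw(195,-164,330))
E
```

```text
[[494.853 224.117  12.   ]
 [454.121 238.187  12.   ]
 [416.527 -57.233  12.   ]
 [370.945 -47.887  12.   ]] [434.112  89.296  12.   ]
foot (array([ 529.981, -101.405,  247.24 ]), np.float64(1.93243083028383)) [ 146.929 -159.46   247.24 ]
(array([596.139, 149.321, 240.436]), np.float64(0.9393050479447724)) (array([538.888, -57.392, 250.383]), np.float64(2.9560961248611166)) [145.036  99.841 240.436] [ 143.985 -114.651  250.383]
t 0.1 h [-335.289  421.431  221.968] F [0.081 0.129 0.228] w 87.9012828543173 q [ 1.197  0.424  1.631 -0.     1.089 -0.019]
turns deg [84.869  0.059  0.066] [-95.131  -0.067   0.06 ]
shift tool m now [-0.107 -0.536  0.581]
 after turn [-0.108  0.53   0.585]
 after turn [-0.108 -0.53  -0.585]
toolR [[-0.     0.347  0.938]
 [-0.001  0.938 -0.347]
 [-1.    -0.001 -0.   ]]
```

Call:
{"op": "carry_out", "data": {"commands": [[-0.0135, 0, 0, 10.6, 0, 0], [-0.0135, 0, 0, 10.6, 0, 0], [-0.0135, 0, 0, 10.6, 0, 0], [-0.0135, 0, 0, 10.6, 0, 0], [-0.0135, 0, 0, 10.6, 0, 0], [-0.0135, 0, 0, 10.6, 0, 0], [-0.0135, 0, 0, 10.6, 0, 0], [-0.0135, 0, 0, 10.6, 0, 0]], "grip": 1}}

```text
t: 1.1
ee_pos: [215.9, 583.0, 327.8]
orientation: [1.407, 1.052, -1.426]
ft_force: [0.4, 0.1, -0.4]
width: 11.0
```

Call:
{"op": "carry_out", "data": {"commands": [[0, 0.035, 0.039, 0, 0, 0], [0, 0.035, 0.039, 0, 0, 0], [0, 0.035, 0.039, 0, 0, 0], [0, 0.035, 0.039, 0, 0, 0], [0, 0.035, 0.039, 0, 0, 0], [0, 0.035, 0.039, 0, 0, 0], [0, 0.035, 0.039, 0, 0, 0], [0, 0.035, 0.039, 0, 0, 0]]}}

```text
t: 2.1
ee_pos: [398.1, 195.3, 329.8]
orientation: [1.404, 1.054, -1.423]
ft_force: [0.6, -0.1, 0.0]
width: 0.5
```

```bash
python3 -c "
from h import *
togo(hw(195,-166,330))"
```

```text
t 2.1 h [-58.165  92.296 329.848] F [ 0.641 -0.125  0.011] w 0.4936769444476145 q [ 0.435  0.027  1.886 -0.009  1.238  0.722]
turns deg [-1.049  0.727  0.079] [178.947   0.123  -1.136]
shift tool m now [0.003 0.258 0.254]
 after turn [-0.     0.253  0.258]
 after turn [-0.    -0.253 -0.258]
toolR [[-0.005  0.96  -0.28 ]
 [-0.012 -0.28  -0.96 ]
 [-1.    -0.001  0.013]]
```

Call:
{"op": "carry_out", "data": {"commands": [[0, 0.036, 0.036, 0, 0, 0], [0, 0.036, 0.036, 0, 0, 0], [0, 0.036, 0.036, 0, 0, 0], [0, 0.036, 0.036, 0, 0, 0], [0, 0.036, 0.036, 0, 0, 0], [0, 0.036, 0.036, 0, 0, 0], [0, 0.036, 0.036, 0, 0, 0]]}}

```text
t: 2.98
ee_pos: [571.9, -129.0, 331.4]
orientation: [1.404, 1.056, -1.425]
ft_force: [0.1, 1.2, 0.1]
width: 0.4
```

```bash
python3 -c "
from h import *
togo(hw(195,-166,222))
a=shot('side','s1.png')['pixels'];b=shot('top','t1.png')['pixels']
f=lambda a:cv2.convertScaleAbs(cv2.resize(a,(400,400),interpolation=3),alpha=1.5)
cv2.imwrite('pics/c1.png',np.hstack([f(b[195:395,230:430]),f(a[150:350,200:400])]))"
```

```text
t 2.975 h [ 194.623 -175.14   331.442] F [0.142 1.175 0.132] w 0.4323082853409422 q [-0.236  0.262  1.604 -0.013  1.279  0.053]
turns deg [-1.12   0.704  0.187] [178.876   0.292  -1.098]
shift tool m now [ 0.109  0.001 -0.01 ]
 after turn [ 0.109  0.    -0.009]
 after turn [ 0.109 -0.     0.009]
toolR [[-0.006  0.96  -0.281]
 [-0.011 -0.281 -0.96 ]
 [-1.    -0.003  0.012]]
```

View pics/c1.png

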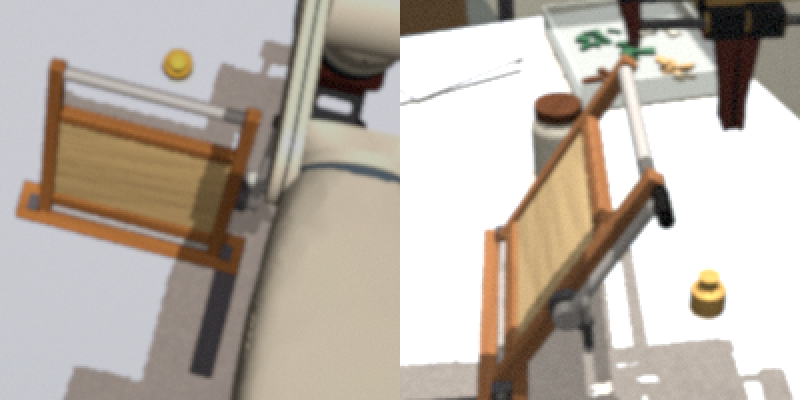

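The gripper tip (crop ~(732,128)) hangs behind and above the foot peg (crop ~(662,205)), clear of the post. Descending.

Call:
{"op": "carry_out", "data": {"commands": [[0.027, 0, -0.003, 0, 0, 0], [0.027, 0, -0.003, 0, 0, 0], [0.027, 0, -0.003, 0, 0, 0], [0.027, 0, 0, 0, 0, 0], [0, 0, 0, -1, 0.7, 0]]}}

```text
t: 3.7
ee_pos: [572.4, -121.2, 218.8]
orientation: [1.404, 1.074, -1.41]
ft_force: [0.1, -0.7, -0.2]
width: 0.4
```

Call:
{"op": "carry_out", "data": {"commands": [[0, -0.012, 0, 0, 0, 0], [0, -0.012, 0, 0, 0, 0], [0, -0.012, 0, 0, 0, 0], [0, -0.012, 0, 0, 0, 0]]}}

```text
t: 4.2
ee_pos: [526.1, -107.8, 223.4]
orientation: [1.407, 1.068, -1.403]
ft_force: [1.9, -0.1, 1.8]
width: 0.3
```

```bash
python3 -c "
from h import *
togo(hw(-20,-166,222))
a=shot('side','s2.png')['pixels']
cv2.imwrite('pics/c2.png',cv2.convertScaleAbs(cv2.resize(a[130:330,200:400],(500,500),interpolation=3),alpha=1.5))"
```

```text
t 4.2 h [ 144.903 -166.677  223.384] F [ 1.931 -0.072  1.846] w 0.3395744087029575 q [-0.225  0.293  1.825  0.001  1.021  0.045]
turns deg [-0.3   -0.069 -0.132] [179.7    -0.207   0.109]
shift tool m now [ 0.001 -0.165  0.   ]
 after turn [ 0.001 -0.165 -0.001]
 after turn [0.001 0.165 0.001]
toolR [[ 0.003  0.964 -0.267]
 [ 0.001 -0.267 -0.964]
 [-1.     0.002 -0.001]]
```

View pics/c2.png

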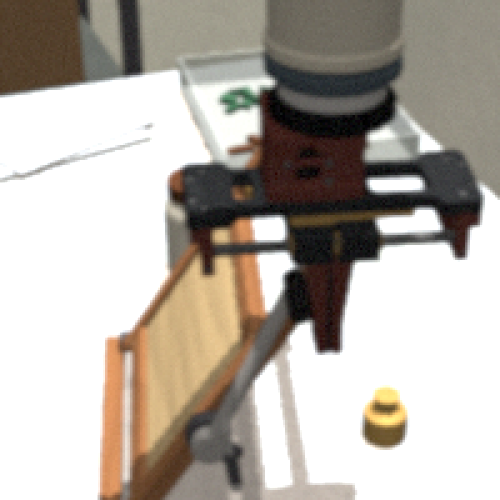

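The finger is pushing the peg (crop ~(298,295)), and the leg has already lifted off the post. Continuing the sweep, rising slightly and then descending.

Call:
{"op": "carry_out", "data": {"commands": [[-0.003, -0.015, 0, 0, 0, 0], [-0.003, -0.015, 0, 0, 0, 0], [-0.003, -0.015, 0, 0, 0, 0], [0, -0.015, 0, 0, 0, 0], [0, -0.015, 0, 0, 0, 0], [0.004, -0.015, 0, 0, 0, 0], [0.004, -0.015, 0, 0, 0, 0]]}}

```text
t: 5.12
ee_pos: [415.1, -77.1, 224.0]
orientation: [1.406, 1.071, -1.406]
ft_force: [0.5, 0.2, -0.1]
width: 0.4
```

Call:
{"op": "carry_out", "data": {"commands": [[0.005, -0.015, 0, 0, 0, 0], [0.005, -0.015, 0, 0, 0, 0], [0.004, -0.015, 0, 0, 0, 0], [0, -0.01, 0, 0, 0, 0], [0, 0, 0, 0, 0, 0]]}}

```text
t: 5.75
ee_pos: [356.5, -61.0, 208.3]
orientation: [1.405, 1.073, -1.408]
ft_force: [0.9, -0.8, -0.8]
width: 0.3
```

```bash
python3 -c "
from h import *
togo(hw(-20,-166,222))
a=shot('side','s3.png')['pixels']
cv2.imwrite('pics/c3.png',cv2.convertScaleAbs(cv2.resize(a[130:380,140:390],(500,500),interpolation=3),alpha=1.5))"
```

```text
t 5.75 h [ -31.095 -165.916  208.339] F [ 0.891 -0.841 -0.788] w 0.3466402151448752 q [-0.203  0.045  2.181  0.002  0.919  0.066]
turns deg [-0.29  -0.054  0.228] [179.71    0.357   0.085]
shift tool m now [-0.014  0.011  0.   ]
 after turn [-0.014  0.011  0.   ]
 after turn [-0.014 -0.011 -0.   ]
toolR [[-0.004  0.964 -0.267]
 [ 0.002 -0.267 -0.964]
 [-1.    -0.004 -0.001]]
```

View pics/c3.png

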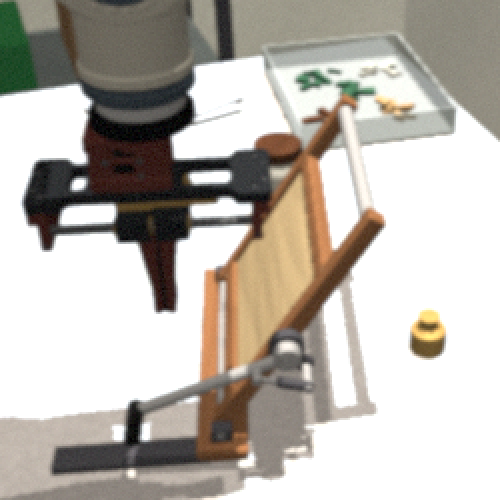

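```bash
python3 -c "
from h import *
for th in(2.3,2.4,2.5,2.6): print(th,proj('s3.png',hw(66+150*np.sin(.583-th),-159.5,120+150*np.cos(.583-th))))
"
```

```text
2.3 [199.929 330.999]
2.4 [202.685 336.904]
2.5 [206.188 342.476]
2.6 [210.383 347.671]
```

Call:
{"op": "carry_out", "data": {"commands": [[-0.045, 0, 0, 0, 0, 0], [-0.045, 0, 0, 0, 0, 0], [-0.045, 0, 0, 0, 0, 0], [0, 0.04, -0.04, 0, 0, 0], [0, 0.044, -0.04, 0, 0, 0], [0, 0.044, -0.04, 0, 0, 0], [0, 0.044, -0.04, 0, 0, 0], [0, 0, 0, 0, 0, 0]], "grip": 0}}

```text
t: 6.8
ee_pos: [578.1, 49.3, 352.2]
orientation: [1.413, 1.063, -1.4]
ft_force: [0.3, -0.7, 0.7]
width: 77.1
```

```bash
python3 -c "
from h import *
togo(hw(145,-4,224))
a=shot('side','s4.png')['pixels'];b=shot('wrist','w4.png')['pixels']
f=lambda a:cv2.convertScaleAbs(a,alpha=1.5)
cv2.imwrite('pics/c4.png',np.hstack([f(cv2.resize(a[80:330,200:400],(320,400),interpolation=3)),f(cv2.resize(b,(480,400)))]))"
```

```text
t 6.8 h [153.876  -1.367 352.196] F [ 0.324 -0.706  0.683] w 77.1298661839059 q [0.064 0.23  1.599 0.    1.304 0.337]
turns deg [-0.449 -0.179 -0.454] [179.55   -0.711   0.28 ]
shift tool m now [ 0.128 -0.01   0.003]
 after turn [ 0.128 -0.009  0.003]
 after turn [ 0.128  0.009 -0.003]
toolR [[ 0.008  0.963 -0.27 ]
 [ 0.001 -0.27  -0.963]
 [-1.     0.008 -0.003]]
```

View pics/c4.png

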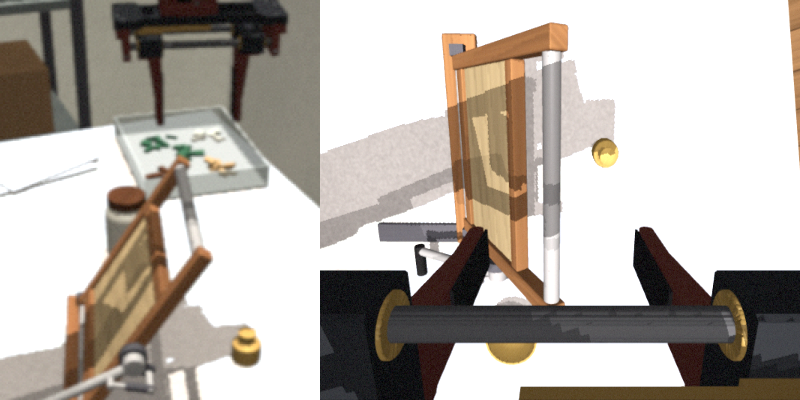

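Wrist view: bar centre line at about column 308 of the full image, between the open fingers and slightly off centre; weight and bowl are undisturbed. Side: leg peg low at the strip.

```bash
python3 -c "
from h import *
from scipy.optimize import brentq
for v in(100,200,300):
  g=lambda z:(lambda p:np.hypot(p[0],z-20)-260)(toh(onz('w4.png',308,v,z)))
  z=brentq(g,215,275); print(z,toh(onz('w4.png',308,v,z)), 'lean',np.arccos((z-20)/260))
  print(toh(onz('w4.png',308,v,240)))
"
```

```text
236.41236448558948 [144.103  79.352 236.412] lean 0.5874526135815951
[144.187  79.245 240.   ]
237.08640837690294 [143.086  15.142 237.086] lean 0.5827585378342361
[143.165  15.728 240.   ]
237.84205679923357 [141.933 -57.615 237.842] lean 0.5774560914631511
[142.    -56.615 240.   ]
```

Call:
{"op": "carry_out", "data": {"commands": [[0.026, -0.011, 0, 0, 0, 0], [0.026, 0, 0, 0, 0, 0], [0.026, 0, 0, 0, 0, 0], [0.026, 0, 0, 0, 0, 0], [0.026, 0, 0, 0, 0, 0], [0, 0, 0, 0, 0, 0]], "grip": 0}}

```text
t: 7.65
ee_pos: [560.4, 46.3, 223.1]
orientation: [1.418, 1.057, -1.403]
ft_force: [0.5, 0.3, 0.6]
width: 87.4
```

```bash
python3 -c "
from h import *
togo(hw(143,-4,219))"
```

```text
t 7.65 h [137.589  -8.953 223.08 ] F [0.545 0.261 0.556] w 87.3667249953046 q [ 0.062  0.326  1.777 -0.001  1.027  0.342]
turns deg [-0.808 -0.161 -0.62 ] [179.189  -0.97    0.252]
shift tool m now [ 0.004  0.005 -0.005]
 after turn [ 0.004  0.005 -0.005]
 after turn [ 0.004 -0.005  0.005]
toolR [[ 0.011  0.961 -0.276]
 [-0.    -0.276 -0.961]
 [-1.     0.011 -0.003]]
```

Call:
{"op": "carry_out", "data": {"commands": [[0.004, 0.005, 0, -0.8, 0, -0.6], [0, 0, 0, 0, 0, 0]]}}

```text
t: 7.9
ee_pos: [566.3, 44.2, 221.6]
orientation: [1.406, 1.072, -1.397]
ft_force: [-0.2, 0.0, -0.5]
width: 87.7
```

Call:
{"op": "carry_out", "data": {"commands": [[0, 0, 0, 0, 0, 0], [0, 0, 0, 0, 0, 0], [0, 0, 0, 0, 0, 0], [0, 0, 0, 0, 0, 0], [0, 0, 0, 0, 0, 0], [0, 0, 0, 0, 0, 0], [0, 0, 0, 0, 0, 0], [0, 0, 0, 0, 0, 0]], "grip": 1}}

```text
t: 8.9
ee_pos: [567.1, 44.3, 223.3]
orientation: [1.408, 1.07, -1.395]
ft_force: [0.7, -0.6, -0.1]
width: 15.5
```

```bash
python3 -c "
from h import *
togo(hw(0,-4,261))
a=shot('side','s5.png')['pixels'];b=shot('wrist','w5.png')['pixels']
f=lambda a:cv2.convertScaleAbs(a,alpha=1.5)
cv2.imwrite('pics/c5.png',np.hstack([f(cv2.resize(a[110:360,180:380],(320,400),interpolation=3)),f(cv2.resize(b,(480,400)))]))"
```

```text
t 8.9 h [144.537  -9.122 223.324] F [ 0.68  -0.647 -0.106] w 15.530826381934347 q [0.056 0.337 1.76  0.003 1.037 0.319]
turns deg [ 0.    -0.273 -0.322] [-179.999    0.506   -0.429]
shift tool m now [-0.038 -0.144 -0.005]
 after turn [-0.038 -0.145 -0.005]
 after turn [-0.038  0.145  0.005]
toolR [[ 0.007  0.965 -0.262]
 [ 0.003 -0.262 -0.965]
 [-1.     0.006 -0.005]]
```

View pics/c5.png

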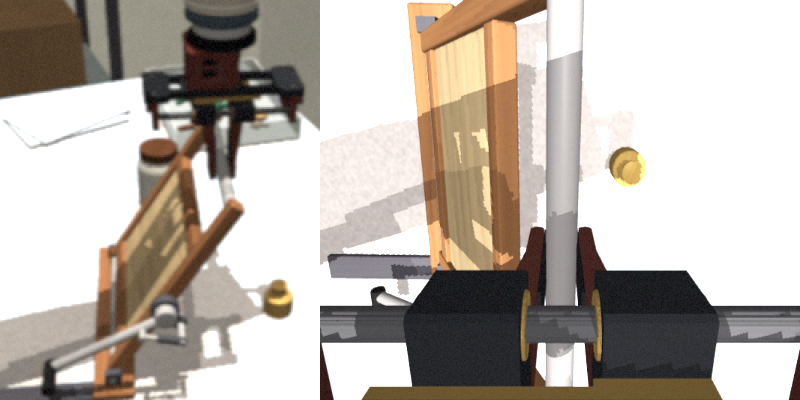

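Bar held (width 15.5 mm), frame not yet moved, leg down. Now raising along the arc.

Call:
{"op": "carry_out", "data": {"commands": [[-0.008, -0.013, 0, 0, 0, 0], [-0.0075, -0.0135, 0, 0, 0, 0], [-0.0065, -0.014, 0, 0, 0, 0], [-0.006, -0.0145, 0, 0, 0, 0], [-0.005, -0.015, 0, 0, 0, 0], [0, 0, 0, 0, 0, 0]]}}

```text
t: 9.75
ee_pos: [492.7, 65.8, 257.5]
orientation: [1.41, 1.073, -1.395]
ft_force: [0.6, 3.1, -4.4]
width: 15.4
```

```bash
python3 -c "
from h import *
togo(hw(0,-9,267))"
```

```text
t 9.75 h [ 67.142  -7.833 257.478] F [ 0.64   3.1   -4.447] w 15.37087167054102 q [0.105 0.188 1.878 0.007 1.069 0.368]
turns deg [-0.017 -0.451 -0.222] [179.981  -0.348   0.709]
shift tool m now [-0.01  -0.067  0.001]
 after turn [-0.01  -0.067  0.001]
 after turn [-0.01   0.067 -0.001]
toolR [[ 0.006  0.965 -0.262]
 [ 0.007 -0.262 -0.965]
 [-1.     0.004 -0.008]]
```

Call:
{"op": "carry_out", "data": {"commands": [[-0.0035, -0.014, 0, 0, 0, 0], [-0.0025, -0.014, 0, 0, 0, 0], [-0.0015, -0.012, 0, 0, 0, 0], [-0.001, -0.01, 0, 0, 0, 0], [0, 0, 0, 0, 0, 0]]}}

```text
t: 10.38
ee_pos: [441.9, 80.6, 265.5]
orientation: [1.414, 1.073, -1.392]
ft_force: [4.1, 3.1, -6.0]
width: 15.2
```

```bash
python3 -c "
from h import *
togo(hw(0,-9,267))
a=shot('side','s6.png')['pixels'];b=shot('top','t6.png')['pixels']
f=lambda a:cv2.convertScaleAbs(cv2.resize(a,(400,500),interpolation=3),alpha=1.5)
cv2.imwrite('pics/c6.png',np.hstack([f(b[220:420,220:380]),f(a[180:380,150:310])]))"
```

```text
t 10.375 h [ 14.2    -6.911 265.466] F [ 4.13   3.078 -6.018] w 15.21407910275891 q [0.149 0.098 1.965 0.008 1.068 0.411]
turns deg [-0.037 -0.6   -0.386] [179.959  -0.607   0.943]
shift tool m now [-0.002 -0.014  0.002]
 after turn [-0.002 -0.014  0.002]
 after turn [-0.002  0.014 -0.002]
toolR [[ 0.009  0.965 -0.263]
 [ 0.008 -0.263 -0.965]
 [-1.     0.007 -0.01 ]]
```

View pics/c6.png

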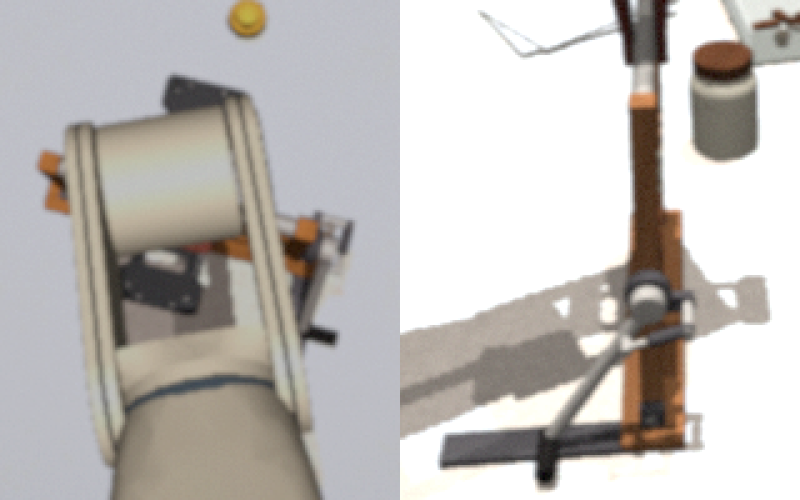

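```bash
python3 -c "
from h import *
for x0 in(0,4):
 for ph in(-.05,0,.05,.1): print(x0,ph,[proj('s6.png',hw(x0+r*np.sin(ph),-124.5,20+r*np.cos(ph))) for r in(20,140,265)])
im=cv2.imread('pics/s6.png'); hsv=cv2.cvtColor(im,40)
# right post outer face edges per row
for v in range(222,345,8):
  m=(hsv[v,:,0]<20)&(hsv[v,:,1]>110); u=np.where(m[235:275])[0]+235; print(v,u.min() if len(u) else 0,u.max() if len(u) else 0)
print('foot',toh(onz('s6.png',150+147/2.5,180+462/2.5,16)))
print(toh(onz('t6.png',220+318/2.5,220+335/2.5,16)))
"
```

```text
0 -0.05 [array([249.033, 336.654]), array([240.664, 287.854]), array([230.402, 228.009])]
0 0 [array([249.562, 336.6  ]), array([244.663, 287.484]), array([238.666, 227.346])]
0 0.05 [array([250.092, 336.564]), array([248.67 , 287.269]), array([246.933, 227.032])]
0 0.1 [array([250.623, 336.548]), array([252.672, 287.209]), array([255.17 , 227.065])]
4 -0.05 [array([251.151, 336.475]), array([242.956, 287.687]), array([232.906, 227.861])]
4 0 [array([251.679, 336.42 ]), array([246.951, 287.317]), array([241.161, 227.198])]
4 0.05 [array([252.209, 336.385]), array([250.953, 287.102]), array([249.418, 226.885])]
4 0.1 [array([252.739, 336.369]), array([254.95 , 287.042]), array([257.645, 226.918])]
222 243 252
230 244 252
238 244 252
246 244 251
254 245 251
262 245 253
270 244 261
278 243 261
286 242 261
294 258 261
302 0 0
310 248 256
318 251 262
326 240 262
334 240 262
342 240 262
foot [ -76.449 -163.722   16.   ]
[ -77.498 -157.935   16.   ]
```

Call:
{"op": "carry_out", "data": {"commands": [[-0.0005, -0.006, 0, 0, 0, 0], [0, -0.005, 0, 0, 0, 0], [0, 0, 0, 0, 0, 0], [0, 0, 0, 0, 0, 0]]}}

```text
t: 10.98
ee_pos: [432.0, 83.5, 265.7]
orientation: [1.416, 1.069, -1.388]
ft_force: [3.9, 4.3, -7.7]
width: 15.1
```

```bash
python3 -c "
from h import *
togo(hw(3,-7,266))
shot('side','s7.png');im=cv2.imread('pics/s7.png'); hsv=cv2.cvtColor(im,40)
for v in list(range(218,262,6))+[308,310,312]:
  m=(hsv[v,:,0]<20)&(hsv[v,:,1]>110); u=np.where(m[230:275])[0]+230; print(v,u.min() if len(u) else 0,u.max() if len(u) else 0)
cv2.imwrite('pics/c7.png',cv2.convertScaleAbs(cv2.resize(im[180:380,150:310],(480,600),interpolation=3),alpha=1.5))"
```

```text
t 10.975 h [  3.936  -6.735 265.72 ] F [ 3.892  4.281 -7.694] w 15.071557723733452 q [0.16  0.08  1.985 0.007 1.062 0.423]
turns deg [-0.061 -0.65  -0.63 ] [179.933  -0.99    1.021]
shift tool m now [-0.    -0.001  0.   ]
 after turn [-0.    -0.001  0.   ]
 after turn [-0.     0.001 -0.   ]
toolR [[ 0.014  0.965 -0.263]
 [ 0.008 -0.263 -0.965]
 [-1.     0.011 -0.011]]
218 238 249
224 237 250
230 237 250
236 238 250
242 239 248
248 239 247
254 240 248
260 240 252
308 252 258
310 247 253
312 245 246
```

View pics/c7.png

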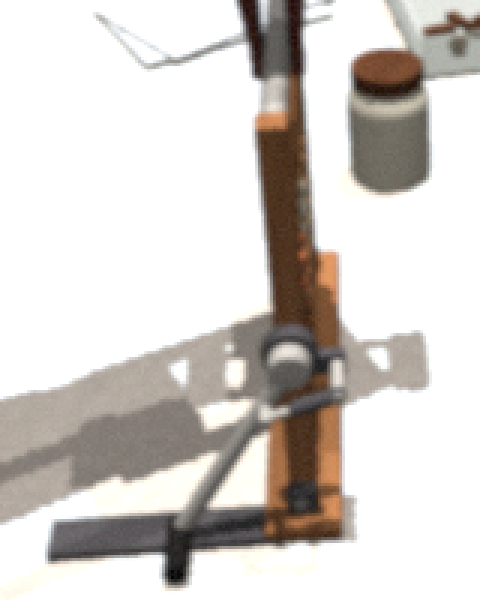

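Post top is at column ~242 and base ~252, which matches the upright projection. The leg is down with its foot on the strip, and the jar has not been disturbed. Settling once before handing in.

Call:
{"op": "carry_out", "data": {"commands": [[0, 0, 0, 0, 0, 0], [0, 0, 0, 0, 0, 0], [0, 0, 0, 0, 0, 0], [0, 0, 0, 0, 0, 0]], "grip": 1}}

```text
t: 11.52
ee_pos: [432.3, 83.4, 265.7]
orientation: [1.418, 1.067, -1.386]
ft_force: [4.2, 3.6, -6.9]
width: 15.2
```

```bash
python3 -c "
from h import *
o,_=st(); print(toh(o['ee_pos']),o['ft_force'],o['width'],o['qvel'])
if abs(toh(o['ee_pos'])[0]-3)<4 and 13<o['width']<18: print(ctrl.close_job())"
```

```text
[  4.233  -6.73  265.731] [ 4.189  3.647 -6.948] 15.161360579528374 [ 0.001 -0.003  0.003 -0.002 -0.005  0.003]
the job is handed in; nothing more can be done
None
```

The kickstand is down, the frame is upright, and the job is handed in at about 11.5 s with the gripper still holding the bar. While the frame was still leaning about 0.58 rad, I pushed the kickstand over centre with the closed fingers, and its spring took it down. Then I gripped the top bar and raised the frame along its arc.

- **Upright:** the lean is about 0 to 0.02 rad, from the side view and the tool position. The uncertainty comes from the hinge position, known only to about 4 mm.
- **Grip:** the fingers closed to about 15 mm on the 16 mm bar. The arm was still, with about 9 N on the wrist.
- **Kickstand:** the foot is on the steel strip. While the frame leaned, one image put the leg at 2.5 to 2.6 rad, so I did not separately confirm it was exactly on its 2.6 stop. By geometry, the strip may hold the leg a few hundredths of a radian short of the stop once the frame is upright.
- **Jar, bowl and weight:** nothing I did touched them. In the last pictures, the jar (side view) and the weight (top view) stood undisturbed. The bowl was last seen in the wrist view, before I raised the frame.

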